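Refit the cover of an injector driver unit

TASK

The cleaned blue cover stands in the grey drying rack. Take it out by its top edge and lean it on the aluminium sloped rest, handle side outward and yellow edge down on the orange stop, and let it go there; then take it again by its black handle, tip it to hook its yellow edge under the red lip of the white unit, and lower the other edge gently, without letting it fall, until the cover lies flat and fully home over the open bay. Leave the baffle plate in the rack, the pistons and the brush where they are.

Things in the scene. Friction and masses are not known exactly. Their poses are not given: they have to be found in the camera images.
- cover: Blue rigid flat cover, 130 mm (its x) by 120 mm (y) by 8 mm thick (z), 0.2 to 0.43 kg. Origin: centre of the plain underside. +x points to the yellow-striped tongue edge (x = +65 mm), -x to the rear edge (-65 mm), +z out of the handled face (z = 8 mm). At the start it stands upright in the rack, tongue edge down, handled face to the rack's +x, leaning up to 4 degrees.
- cover_handle (a point): Middle of the top of the cover's handle (cover x = 0, y = 0, z = 42 mm); axes as the cover's. The handle is a black block centred on the handled face: 44 mm long along x (-22 to +22), 12 mm thick along y, 34 mm high (z = 8 to 42 mm).
- cover_tongue (a point): Middle of the cover's tongue edge (yellow stripe), on the underside (cover x = +65 mm, z = 0); axes as the cover's.
- cover_rear (a point): Middle of the cover's rear edge, on the underside (cover x = -65 mm, z = 0); axes as the cover's.
- rack: Fixed grey two-slot drying rack, base 120 x 140 x 10 mm; z up. Origin: underside, 5 mm from the base's middle. Slots run along its y between tabs whose tops are 50 mm above the bench. The cover's slot is at x = -25 mm, the baffle's at x = +35 mm.
- rack_slot (a point): Middle of the floor of the cover's slot, 10 mm above the bench; axes as the rack's. The slot is 10.5 mm wide and 40 mm deep. The cover stands on this floor, so its top (rear) edge is 140 mm above the bench and it must rise 40 mm to come free.
- rest: Fixed sloped rest, 120 x 110 mm foot, 100 mm high; z up; origin at the underside. Its aluminium face, 90 mm up the slope by 104 mm wide, rises at 50 degrees from level, low end at +x, so it looks up and to +x. An orange stop stands 14 mm out of the face at the low end; the inner corner of face and stop is at x = +45, z = 30 mm.
- rest_seat (a point): Where the cover's origin lies when the cover leans on the rest with its tongue edge on the stop: 65 mm up the slope from the corner of face and stop; axes as the rest's (cover x then points 50 degrees down from the rest's +x). The cover's top 40 mm then stand beyond the face, free to be pinched.
- unit: Fixed white electronics unit with an open service bay on top, 165 x 150 mm, 73 mm high over its red lip. z up, +x points to the lip. Origin: underside, below the bay's middle; the deck around the bay is 55 mm higher.
- bay_seat (a point): Middle of the bay at deck height; axes as the unit's. The fitted cover has its origin here and its axes parallel to these. From here: deck z = 0; a 5 mm high ridge stops the rear edge at x = -67.5 mm; guides 8 mm high at y = -64 and +64 mm; a wall stops the tongue at x = +67.5 mm. So there is 5 mm of play lengthwise, 4 mm each side.
- lip_edge (a point): Point on the deck below the middle of the red lip's free edge (x = +53.5 mm from bay_seat). The lip reaches 14 mm further to the wall, underside 14 mm and top 18 mm above the deck. The cover cannot drop in flat: the tongue first goes 9 to 14 mm under the lip, rear edge raised (about 10 degrees fits), then the rear comes down behind the ridge.
- baffle: Bystander: loose bare aluminium plate, 110 mm wide, 90 mm high, 6 mm thick, standing in the rack's other slot (top 100 mm above the bench), 60 mm from the cover. Origin: middle of its lower edge.
- piston_a: Bystander: loose upright engine piston, 80 mm diameter, 70 mm high. Origin: centre of its underside.
- piston_b: Bystander: loose upright engine piston, 80 mm diameter, 70 mm high. Origin: centre of its underside.
- brush: Bystander: loose brush with a yellow handle lying on the bench near the robot base, at most about 30 mm high.

How it is judged:
On the way, in this order (a step that is already met when the one before it is completed fails the run):
1. The cover leans on the sloped rest, tongue edge down on the stop and handle side outward, and is let go there (distance between cover and rest_seat below 0.03 m and angle between cover's own z axis and vertical between 0.7 and 1.05 rad and z of cover_tongue in the frame of rest_seat below -0.03 m and x of cover_tongue in the frame of rest_seat above 0.02 m and contact force between the fingers and cover below 0.2 N and linear speed of cover below 0.03 m/s), for 0.2 s.
2. The cover's tongue edge is at least 5 mm under the lip while its rear edge is still at least 12 mm above the deck (x of cover_tongue in the frame of bay_seat above 0.0585 m and z of cover_tongue in the frame of bay_seat between -0.004 and 0.008 m and y of cover_tongue in the frame of bay_seat between -0.012 and 0.012 m and z of cover_rear in the frame of bay_seat above 0.012 m), for 0.05 s.
At the end, for the whole second after the job is handed in: The cover lies still and flat on the bay's deck, handle up, let go: tongue edge at least 7 mm under the red lip, both edges within 3 mm of deck height and within 7 mm of the bay's centre line, within 0.04 rad of flat; the baffle, both pistons and the brush are within 30 mm of where they started (x of cover_tongue in the frame of bay_seat between 0.0605 and 0.0695 m and z of cover_tongue in the frame of bay_seat between -0.003 and 0.003 m and z of cover_rear in the frame of bay_seat between -0.003 and 0.003 m and y of cover_tongue in the frame of bay_seat between -0.007 and 0.007 m and y of cover_rear in the frame of bay_seat between -0.007 and 0.007 m and angle between the z axis of cover and the z axis of unit, either way round below 0.04 rad and linear speed of cover below 0.01 m/s and contact force between the fingers and cover below 0.1 N and distance of each of baffle, piston_a, piston_b, brush from where it was at the start of the episode below 0.03 m); the robot touches nothing.
It fails at once if The cover is let go (no finger on it) with its tongue under the lip and its rear edge more than 12 mm above the deck, so that it falls (contact force between the fingers and cover below 0.05 N and x of cover_tongue in the frame of bay_seat between 0.0555 and 0.075 m and z of cover_tongue in the frame of bay_seat between -0.01 and 0.012 m and z of cover_rear in the frame of bay_seat above 0.012 m).
It fails at once if The cover is forced against the unit with more than 40 N (contact force between cover and unit above 40 N).
It fails at once if The baffle, a piston or the brush is moved more than 30 mm (distance of any of baffle, piston_a, piston_b, brush from where it was at the start of the episode above 0.03 m).
It also fails if it takes over 69 s, if anything falls off the work surface, if the arm or the gripper's body presses on something with over 40 N, if the wrist force passes 120 N, or if a joint passes its speed limit or range.

ROBOT

A 6-joint arm with a two-finger parallel gripper is mounted at the origin on the work surface. World frame = base frame: x ahead of the robot, y to its left, z up, the work surface at z = 0. Lengths are in m, angles in rad, forces in N, time in s.
With the tool pointing down it reaches from about 0.3 to 0.825 m from the base axis. Payload 5.4 kg.
Tool frame: the origin (TCP) lies at the very end of the fingers, on their centre line; the grasp point (between the pads) lies 19 mm behind it; z points along the fingers, y is the line along which they close (so a half turn about z gives the same grasp; the last joint's range is limited). The gripper opens to 92 mm and grips with 3 to 60 N. Pads are 20 mm wide; open, the fingers measure 128 mm over their backs; the gripper's body (75 mm by 189 mm) begins 69 mm behind the grasp point.
Start: joints at [0.933, 0.158, 1.597, -0, 1.386, -0.21], TCP at [0.239, 0.523, 0.215] pointing down, gripper open.
Joint ranges: [-2.91, 2.91], [-0.94, 2.29], [0.18, 2.7], [-1.29, 4.43], [0.17, 2.64], [-3, 3]. Speed limits (rad/s): [2.57, 2.57, 3.14, 3.14, 3.14, 3.14].

INTERFACE

Orientations are given as a rotation vector (axis times angle).
In Python, from workcell import bot gives the robot as it stands. Calls block until the motion is done:
- bot.goto(position, orientation): joint-space move of the TCP to a pose.
- bot.line_to(position, rot=None, max_speed=0.15): straight line of the TCP; rot=None keeps the orientation; max_speed is the mean speed in m/s.
- bot.set_joints(angles): joint-space move.
- bot.set_gripper(opening, newtons=None): opening from 0.0 (shut) to 1.0 (fully open); newtons is the grip in N (None keeps the last); returns when the fingers have stopped.
- bot.hold(seconds).
- bot.inverse_kinematics(position, orientation): joint angles nearest the present ones, or None.
- bot.read_camera(name): name is "scene" or "top" or "wrist"; returns a dict with "pixels" (384x512x3 uint8, blue, green, red), "fx", "fy", "cx", "cy" (pixels), "R" (3x3) and "t" (3): a world point X has camera coordinates R X + t. Camera axes: x right, y down, z forward; pixel columns grow to the right and rows downward; lengths in m; the calibration is good to about 2 mm. A picture is of the moment at which its call begins. There is no depth.
A pose or a line that the arm cannot do raises bot.MotionError and nothing moves.
- bot.job_done(): hands the job in; it is judged then, once.
Readings, each from a call of its own:
- bot.current_clock(): time.
- bot.current_joints(): joint angles.
- bot.current_joint_vel(): joint speeds.
- bot.current_effort(): joint torques, N m.
- bot.current_ee_pos(): TCP position.
- bot.current_tool_rot(): TCP orientation.
- bot.current_contact_force(): force on the tool from outside, world axes, zero at the start.
- bot.current_ft_torque(): the same for the moment, N m.
- bot.current_opening(): opening from 0.0 (shut) to 1.0 (fully open).
- bot.current_grip_force(): force on a finger pad.
Only numpy, scipy, OpenCV 4.12 (cv2) and the standard library are available. Lean on these libraries where they do the work, as an engineer would, in place of code of your own. Each camera call takes 0.05 s, during which the arm holds its last target. There are 200 camera calls.

## Working session

There is one attempt and no reset: what is moved stays moved. The work goes in short steps, each a Python script; the robot and the scene stay as the last script left them, time stands still between calls to the robot, and variables do not carry over. Pictures are saved under pics/ and viewed, at most 14 in all, crops included, and the job is handed in when it is done.

```bash
mkdir -p pics; ls
python3 - <<'E'
from workcell import bot
import cv2,numpy as np
for n in("scene","top"):
    c=bot.read_camera(n); cv2.imwrite(f"pics/{n}0.png",c["pixels"])
    print(n,c["fx"],c["fy"],c["cx"],c["cy"],np.round(c["R"],3).tolist(),np.round(c["t"],3).tolist())
    np.save(f"{n}.npy",c,allow_pickle=True)
print(bot.current_clock(),bot.current_tool_rot())
E
```

```text
pics
scene 404.64695991690417 404.64695991690417 258.57943143334774 188.3473058948867 [[-0.34, 0.94, -0.011], [0.692, 0.242, -0.681], [-0.637, -0.239, -0.733]] [0.19, -0.327, 1.439]
top 351.6243584932068 351.6243584932068 249.09483839170588 187.49363109678328 [[0.021, -1.0, 0.001], [-0.988, -0.021, -0.151], [0.151, 0.002, -0.989]] [-0.014, 0.573, 0.747]
0.1 [-6.66732456e-01 -3.06934956e+00  2.45958058e-03]
```

View pics/scene0.png

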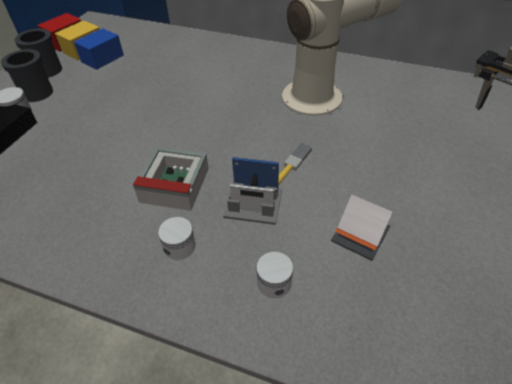

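View pics/top0.png

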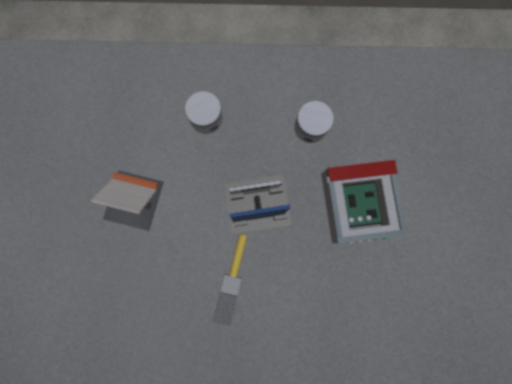

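Scene: unit (170,180), rack with blue cover (255,190), rest (360,225), brush at (295,160), pistons (176,236) and (275,270). In the top view (up = +x, left = +y) the rest is at (130,200), the rack at (260,205) and the unit at (363,200). Next I'll enlarge the fixtures.

Run:
```python
import cv2,numpy as np
t=cv2.imread("pics/top0.png");s=cv2.imread("pics/scene0.png")
def crop(i,x,y,w=80,h=90):
    c=cv2.resize(i[y:y+h,x:x+w],None,fx=3.3,fy=3.3,interpolation=cv2.INTER_CUBIC)
    for k in range(0,w,10): cv2.line(c,(int(k*3.3),0),(int(k*3.3),6 if (x+k)%50 else 14),(0,255,255),1); 
    for k in range(0,h,10): cv2.line(c,(0,int(k*3.3)),(6 if (y+k)%50 else 14,int(k*3.3)),(0,255,255),1)
    return c
cv2.imwrite("pics/c1.png",np.vstack([np.hstack([crop(t,90,160),crop(t,220,160),crop(t,325,155)]),np.hstack([crop(s,320,180),crop(s,215,140),crop(s,130,135)])]))
```

```text
(no output)
```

View pics/c1.png

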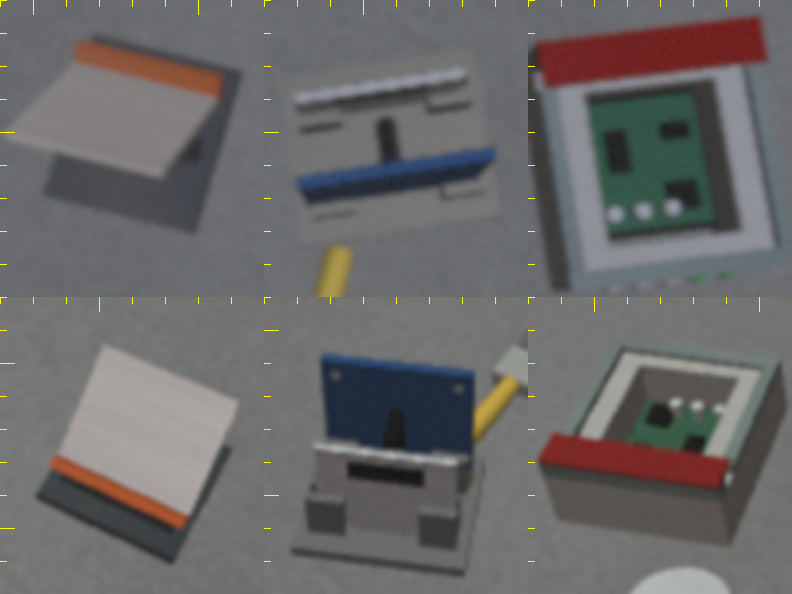

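The crops give usable corners for the rest, rack and cover, baffle and lip. I'll fit x, y and yaw of each from both views.

```bash
cat > h.py <<'E'
import numpy as np,cv2
from scipy.optimize import least_squares
def proj(c,X):
    p=np.asarray(X)@np.asarray(c["R"]).T+np.asarray(c["t"])
    return np.c_[c["fx"]*p[:,0]/p[:,2]+c["cx"],c["fy"]*p[:,1]/p[:,2]+c["cy"]]
def fit(obs,x0,free=0):
    # obs: list of (cam,u,v,(x,y,z) mm in object); y=+-1e3 means +-free half width
    def place(p):
        c,s=np.cos(p[2]),np.sin(p[2]); X=[]
        for o in obs:
            x,y,z=o[3]
            if abs(y)>500: y=np.sign(y)*p[3]*1e3
            x,y=x/1e3,y/1e3
            X.append((p[0]+c*x-s*y,p[1]+s*x+c*y,z/1e3))
        return np.array(X)
    def r(p):
        X=place(p); return np.concatenate([proj(o[0],X[i:i+1])[0]-o[1:3] for i,o in enumerate(obs)])
    q=least_squares(r,list(x0)+([.068] if free else []),loss='soft_l1')
    return q.x,np.round(r(q.x),1).reshape(-1,2).tolist()
E
python3 - <<'E'
from h import *
T=np.load("top.npy",allow_pickle=True).item();S=np.load("scene.npy",allow_pickle=True).item()
for c in(T,S): print(-c["R"].T@c["t"])
print(fit([(T,91.5,201.5,(-12.85,52,98.9)),(T,140,213.9,(-12.85,-52,98.9)),(T,112.1,178.8,(45,52,30)),(T,156,189.7,(45,-52,30)),
(S,351.2,194.5,(-12.85,-52,98.9)),(S,392.1,211.8,(-12.85,52,98.9)),(S,336.7,229.4,(45,-52,30)),(S,376,247,(45,52,30))],(.5,.3,0)))
print(fit([(T,282.4,176.1,(65,-70,10)),(T,290.9,224.2,(-55,-70,10)),(T,231.8,232.7,(-55,70,10)),(T,227.6,184.2,(65,70,10)),
(T,229.7,189.7,(38,55,100)),(T,280.9,182.1,(38,-55,100)),(S,230.5,184.8,(35,-55,100)),(S,276.8,189.4,(35,55,100)),(S,223.2,216.7,(65,-70,0)),(S,275.9,223.6,(65,70,0))],(.5,0,0)))
# cover alone: top edge (handled-face side) z=.14
print(fit([(T,230,214.5,(4,60,140)),(T,289.7,205.5,(4,-60,140)),(S,232.3,157.6,(-4,-60,140)),(S,278.6,163,(-4,60,140))],(.5,0,0)))
print(fit([(T,330.2,181.4,(53.5,1e3,73)),(T,397.7,173.2,(53.5,-1e3,73)),(S,138.2,177.4,(53.5,-1e3,73)),(S,191.2,184.4,(53.5,1e3,73))],(.5,-.3,0),1))
E
```

```text
[ 0.45353278 -0.00384366  0.82438994]
[1.20786354 0.24412249 0.83397248]
(array([ 0.53343983,  0.27101987, -0.2227065 ]), [[-0.2, -2.1], [-0.6, -2.4], [0.3, -0.2], [-0.1, -0.2], [-0.4, -1.2], [-0.2, -1.0], [0.2, -2.9], [0.7, -2.0]])
(array([ 0.53288457, -0.02210705,  0.17516238]), [[-0.1, -1.0], [0.1, 1.5], [-0.8, 2.4], [-4.1, -0.1], [-0.3, -1.0], [0.6, -1.4], [-1.2, -1.6], [-4.1, -1.0], [0.5, 0.1], [0.2, -0.0]])
(array([ 0.51123594, -0.02473945,  0.16927861]), [[-0.7, -0.5], [0.4, -0.6], [-0.2, -2.6], [0.3, -2.7]])
(array([ 0.54358295, -0.25771159,  0.14201677,  0.07413071]), [[-0.5, -0.4], [-0.6, -0.3], [-0.6, -2.2], [-0.4, -1.4]])
```

```bash
cat >> h.py <<'E'
from scipy.spatial.transform import Rotation as Ro
def Rz(a): return Ro.from_euler('z',a).as_matrix()
REST=(.5334,.2710,-.2227); UNIT=(.5436,-.2577,.1420); RACK=(.511,-.0247,.172) # RACK: cover top-edge centre
def Rc(yaw,pitch):
    "cover rotation: yaw then nose (x) down by pitch"
    return Rz(yaw)@Ro.from_euler('y',pitch).as_matrix()
def w(obj,p): return np.array([obj[0],obj[1],0])+Rz(obj[2])@np.array(p)
def edge_tool(C,s):
    "tool rot gripping by rear edge: tool z = cover x, tool y = s*cover z"
    z=C[:,0];y=s*C[:,2]; return np.c_[np.cross(y,z),y,z]
def hand_tool(C,s,a):
    "tool rot on handle: tool y=s*cover y; tool z=-cover z rotated by a about cover y (a>0: towards cover x)"
    z=-C[:,2]*np.cos(a)+C[:,0]*np.sin(a); y=s*C[:,1]; return np.c_[np.cross(y,z),y,z]
def rv(R): return Ro.from_matrix(R).as_rotvec()
SEAT=np.array([45-65*np.cos(np.radians(50)),0,30+65*np.sin(np.radians(50))])/1e3
def edge_tcp(C,o,d=.030): return o+C@np.array([-.065+d,0,.004])
def hand_tcp(C,o,R,hx=0,h=.030): return o+C@np.array([hx,0,h])+R[:,2]*.019   # h: grasp point height (cover z)
E
python3 - <<'E'
from h import *
from workcell import bot
T=np.load("top.npy",allow_pickle=True).item()
def ik(p,R):
    q=bot.inverse_kinematics(p,rv(R)); return None if q is None else np.round(q,2).tolist()
Cr=Rc(RACK[2],np.pi/2); orr=np.array([RACK[0],RACK[1],.075])
Cs=Rc(REST[2],np.radians(50)); os_=w(REST,SEAT)
for s in(1,-1):
    R=edge_tool(Cr,s); print('rack',s,ik(edge_tcp(Cr,orr),R),ik(edge_tcp(Cr,orr)+[0,0,.1],R))
    R=edge_tool(Cs,s); print('rest',s,ik(edge_tcp(Cs,os_),R),ik(edge_tcp(Cs,os_)-Cs[:,0]*.06,R))
    for a in(0,.2,.4,.6):
        R=hand_tool(Cs,s,a); l=[ik(hand_tcp(Cs,os_,R)-R[:,2]*d,R) for d in(0,.08)]
        Cu=Rc(UNIT[2],0.17);ou=w(UNIT,[-.01,0,.075]);R=hand_tool(Cu,s,a);print(s,a,l,'unit',ik(hand_tcp(Cu,ou,R),R),ik(hand_tcp(Cu,ou,R)+[0,0,.1],R))
E
```

```text
rack 1 [-0.28, 0.11, 1.86, 0.0, 1.16, -0.45] [-0.28, 0.01, 1.77, 0.0, 1.37, -0.45]
rest 1 [0.52, 0.07, 2.09, -0.86, 0.61, 1.37] [0.59, -0.07, 2.11, -0.77, 0.73, 1.31]
1 0 [[0.12, 1.01, 0.88, 0.3, 2.08, -1.2], [0.09, 1.14, 0.55, 0.32, 2.27, -1.16]] unit [-0.59, 0.45, 1.51, -0.12, 1.31, -2.27] [-0.59, 0.35, 1.43, -0.11, 1.48, -2.29]
1 0.2 [[0.14, 0.86, 1.05, 0.23, 1.87, -1.21], [0.12, 0.92, 0.82, 0.23, 2.04, -1.2]] unit [-0.66, 0.33, 1.67, 0.02, 1.13, -2.38] [-0.66, 0.22, 1.59, 0.02, 1.32, -2.38]
1 0.4 [[0.16, 0.71, 1.21, 0.17, 1.66, -1.21], [0.14, 0.72, 1.05, 0.17, 1.82, -1.2]] unit [-0.74, 0.22, 1.81, 0.22, 0.97, -2.56] [-0.74, 0.1, 1.73, 0.19, 1.17, -2.52]
1 0.6 [[0.19, 0.57, 1.37, 0.11, 1.45, -1.18], [0.18, 0.54, 1.26, 0.11, 1.6, -1.18]] unit [-0.83, 0.15, 1.95, 0.47, 0.86, -2.82] [-0.83, 0.01, 1.87, 0.41, 1.05, -2.71]
rack -1 [-0.28, 0.11, 1.86, 0.0, 1.16, 2.69] [-0.28, 0.01, 1.77, 0.0, 1.37, 2.69]
rest -1 [0.52, 0.07, 2.09, -0.86, 0.61, -1.77] [0.59, -0.07, 2.11, -0.77, 0.73, -1.83]
-1 0 [[0.12, 1.01, 0.88, 0.3, 2.08, 1.94], [0.09, 1.14, 0.55, 0.32, 2.27, 1.99]] unit [-0.59, 0.45, 1.51, -0.12, 1.31, 0.88] [-0.59, 0.35, 1.43, -0.11, 1.48, 0.85]
-1 0.2 [[0.14, 0.86, 1.05, 0.23, 1.87, 1.93], [0.12, 0.92, 0.82, 0.23, 2.04, 1.95]] unit [-0.66, 0.33, 1.67, 0.02, 1.13, 0.76] [-0.66, 0.22, 1.59, 0.02, 1.32, 0.76]
-1 0.4 [[0.16, 0.71, 1.21, 0.17, 1.66, 1.93], [0.14, 0.72, 1.05, 0.17, 1.82, 1.94]] unit [-0.74, 0.22, 1.81, 0.22, 0.97, 0.58] [-0.74, 0.1, 1.73, 0.19, 1.17, 0.62]
-1 0.6 [[0.19, 0.57, 1.37, 0.11, 1.45, 1.96], [0.18, 0.54, 1.26, 0.11, 1.6, 1.96]] unit [-0.83, 0.15, 1.95, 0.47, 0.86, 0.32] [-0.83, 0.01, 1.87, 0.41, 1.05, 0.43]
```

Run:
```python
from h import *
from workcell import bot
Cr=Rc(RACK[2],np.pi/2)
ims=[]
for n,o,p,yaw in(("rest",REST,(0,0,.33),REST[2]),("unit",UNIT,(-.03,0,.33),UNIT[2]),("rack",RACK,(-.0,0,.30),RACK[2])):
    P=w(o,p)
    R=edge_tool(Rc(yaw,np.pi/2),1)
    bot.goto(P,rv(R)); bot.hold(.2)
    c=bot.read_camera("wrist"); np.save(f"w_{n}.npy",c,allow_pickle=True); cv2.imwrite(f"pics/w_{n}.png",c["pixels"])
    print(n,bot.current_clock(),-c["R"].T@c["t"],c["R"][2],c["fx"])
```

```text
rest 1.85 [0.54730374 0.33487073 0.49960049] [-0.05195235 -0.22792051 -0.97229275] 329.9030061342227
unit 4.025 [ 0.50502461 -0.19737432  0.49993601] [ 0.03320713 -0.23112816 -0.97235645] 329.9030061342227
rack 5.225 [0.50034599 0.0377673  0.46998568] [ 0.03951384 -0.23038783 -0.9722963 ] 329.9030061342227
```

View pics/w_rest.png

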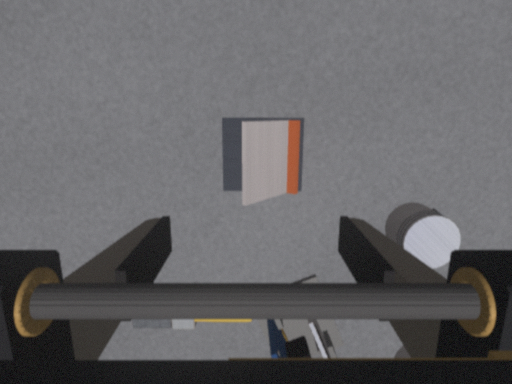

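View pics/w_unit.png

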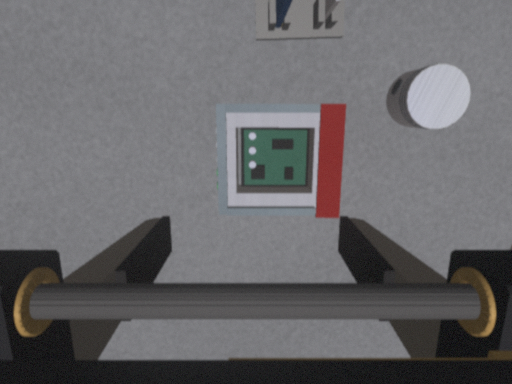

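View pics/w_rack.png

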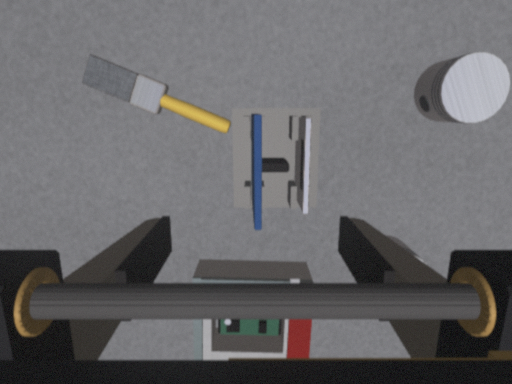

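The wrist views show these features, with image right = object +x and down = -y:
- **Rest:** face x 241–289, orange stop 289–300, rows 121–205.
- **Unit:** red lip x 316–345, rows 104–217.
- **Rack:** cover edge x 253–262, rows 114–229; baffle near x 306.

I'll extract the corners by colour mask and combine them with the earlier views.

Run:
```python
from h import *
L=lambda n:np.load(n+".npy",allow_pickle=True).item()
T,S=L("top"),L("scene")
def corners(n,m,box):
    x0,y0,x1,y1=box; k=np.zeros(m.shape,np.uint8); k[y0:y1,x0:x1]=m[y0:y1,x0:x1]
    r=np.where(k.sum(1)>3)[0]; a,b=r[0],r[-1]; rr=np.arange(a+6,b-6 if n!="face" else b-18)
    l=np.polyfit(rr,[np.where(k[i])[0][0] for i in rr],1); g=np.polyfit(rr,[np.where(k[i])[0][-1]+1 for i in rr],1)
    a,b=a,b+1
    o=[(np.polyval(l,a),a),(np.polyval(l,b),b),(np.polyval(g,a),a),(np.polyval(g,b),b)]
    o=[(u-.5,v-.5) for u,v in o]; print(n,np.round(o,1).tolist()); return o  # LT LB RT RB
def ch(n): c=L(n); return c,[c["pixels"][:,:,i].astype(int) for i in range(3)]
c,(b,g,r)=ch("w_rest")
o=corners("orange",(r>130)&(b<90)&(g<130),(220,100,330,230))
f=corners("face",(r>135)&(b>120)&(abs(r-b)<60),(230,100,310,230))
q=[(c,*o[0],(45,52,30)),(c,*o[1],(45,-52,30)),(c,f[0][0],f[0][1],(-12.85,52,98.9)),(c,242.5,204.5,(-12.85,-52,98.9))]
print("REST wrist",fit(q,REST))
print("REST all",fit(q+[(T,91.5,201.5,(-12.85,52,98.9)),(T,140,213.9,(-12.85,-52,98.9)),(T,112.1,178.8,(45,52,30)),(T,156,189.7,(45,-52,30))],REST))
c,(b,g,r)=ch("w_unit")
o=corners("red",(r>90)&(b<60)&(g<60),(300,90,360,225))
q=[(c,*o[0],(53.5,1e3,73)),(c,*o[1],(53.5,-1e3,73))]
print("UNIT wrist",fit(q,UNIT,1))
print("UNIT all",fit(q+[(T,330.2,181.4,(53.5,1e3,73)),(T,397.7,173.2,(53.5,-1e3,73))],UNIT,1))
c,(b,g,r)=ch("w_rack")
o=corners("blue",(b>70)&(r<70)&(b-r>35),(245,100,275,240))
q=[(c,*o[2],(4,60,140)),(c,*o[3],(4,-60,140))]
print("COVER wrist",fit(q,RACK)); print("COVER all",fit(q+[(T,230,214.5,(4,60,140)),(T,289.7,205.5,(4,-60,140))],RACK))
print("rack from baffle",fit([(c,311,118.5,(38,55,100)),(c,308,213,(38,-55,100)),(c,303,213,(32,-55,100))],RACK))
```

```text
orange [[288.8, 119.5], [286.5, 193.5], [299.7, 119.5], [296.9, 193.5]]
face [[241.3, 120.5], [242.1, 205.5], [287.9, 120.5], [285.5, 205.5]]
REST wrist (array([ 0.53246755,  0.27300382, -0.23497874]), [[-1.9, 0.3], [-2.2, -1.2], [2.5, 0.1], [0.8, 0.2]])
REST all (array([ 0.53182286,  0.27228689, -0.22655965]), [[-2.5, 0.6], [-2.3, -0.9], [1.7, 0.9], [0.7, 1.0], [-0.8, -1.4], [-1.3, -1.5], [-0.3, 0.5], [-0.6, 0.5]])
red [[321.1, 104.5], [316.1, 216.5], [344.8, 104.5], [337.6, 216.5]]
UNIT wrist (array([ 0.54414482, -0.25833516,  0.14421876,  0.07357202]), [[-0.0, -0.0], [-0.0, -0.0]])
UNIT all (array([ 0.543835  , -0.25849335,  0.14358764,  0.07378071]), [[-0.2, -0.1], [-0.3, 0.2], [0.0, -0.4], [-0.5, -0.4]])
blue [[253.5, 114.5], [253.5, 228.5], [260.7, 114.5], [260.7, 228.5]]
COVER wrist (array([ 0.51320634, -0.02365421,  0.17436505]), [[-0.0, -0.9], [0.0, 1.3]])
COVER all (array([ 0.51277646, -0.02405391,  0.17383792]), [[-0.5, -0.6], [-0.5, 1.6], [-1.0, -1.2], [0.0, -1.5]])
rack from baffle (array([ 0.53493025, -0.01969787,  0.17868838]), [[0.0, -1.0], [0.0, 0.4], [-0.1, 0.5]])
```

```bash
cat >> h.py <<'E'
REST=(.5322,.2725,-.228); UNIT=(.5440,-.2584,.144); RACK=(.5125,-.024,.174)
E
python3 - <<'E'
from h import *
from workcell import bot
Cr=Rc(RACK[2],np.pi/2); R=edge_tool(Cr,1)
bot.set_gripper(.5,40)
bot.goto([RACK[0],RACK[1],.175],rv(R))
bot.line_to([RACK[0],RACK[1],.110],max_speed=.08)
print(bot.current_contact_force())
bot.set_gripper(0,40); print(bot.current_opening(),bot.current_grip_force(),bot.current_contact_force(),bot.current_ee_pos())
bot.line_to([RACK[0],RACK[1],.180],max_speed=.06)
print(bot.current_contact_force(),bot.current_opening(),bot.current_ee_pos(),bot.current_clock())
c=bot.read_camera("scene");cv2.imwrite("pics/s2.png",cv2.resize(c["pixels"][90:260,130:400],None,fx=2.5,fy=2.5))
E
```

```text
[-0.09215847 -1.02466419  0.09242484]
0.08623129439990372 39.95169997215271 [-4.38692154 -1.43115041  4.1100548 ] [ 0.51188855 -0.02410826  0.11007508]
[-0.79845297 -0.79790534 -2.94133142] 0.0810423725609499 [ 0.51218771 -0.02390363  0.17946976] 9.5417
```

View pics/s2.png

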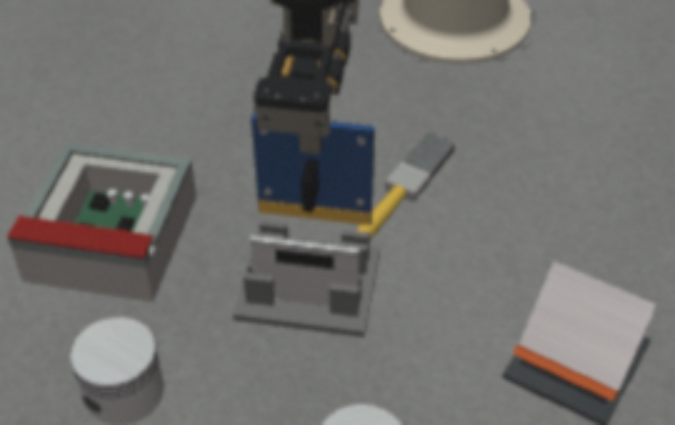

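The cover is held upright and clear of the rack: its yellow edge is at (315,212) in the crop and the baffle still stands. Next is the rest.

Run:
```python
from h import *
from workcell import bot
p=bot.current_ee_pos(); bot.line_to([p[0],p[1],.25],max_speed=.15)
C=Rc(REST[2],np.radians(50)); R=edge_tool(C,1); f=edge_tcp(C,w(REST,SEAT)); n=C[:,2]; up=-C[:,0]
bot.goto(f+n*.05+up*.06,rv(R)); 
bot.line_to(f+n*.012+up*.012,max_speed=.1); bot.hold(.2)
F0=np.array(bot.current_contact_force()); print(F0,bot.current_clock())
def feel(dirn,start,dist,step,lim):
    pos=start
    for k in range(int(round(dist/step))):
        pos=pos+dirn*step; bot.line_to(pos,max_speed=.03)
        d=np.array(bot.current_contact_force())-F0
        if abs(d@dirn)>lim: break
    print("moved",(k+1)*step,"dF",np.round(d,1)); return pos
q=feel(-n,f+n*.012+up*.012,.016,.002,3)
q=feel(-up,q,.018,.002,3)
print(((q-f)@n,(q-f)@up),bot.current_clock())
c=bot.read_camera("scene");cv2.imwrite("pics/s3.png",cv2.resize(c["pixels"][100:270,250:450],None,fx=3,fy=3))
```

```text
[ 0.52631837 -0.21142026 -3.42496308] 12.625
moved 0.012 dF [ 4.2 -2.1  1. ]
moved 0.014 dF [ 0.1 -0.4 13.3]
(np.float64(-1.017396304514016e-16), np.float64(-0.0019999999999999)) 15.875
```

View pics/s3.png

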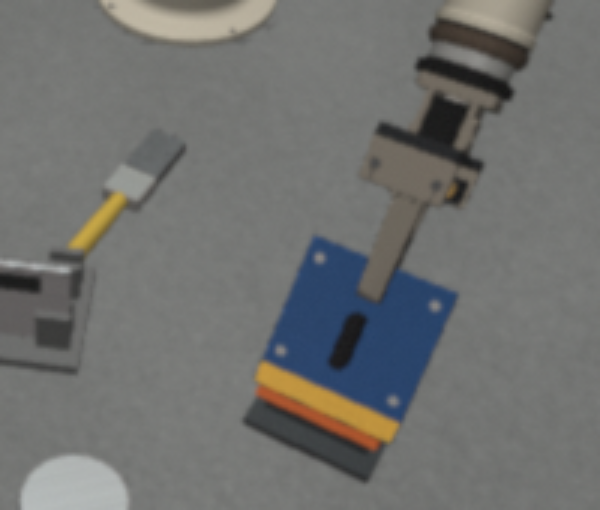

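Cover lies on the face with its yellow edge on the orange stop at (320,415), and contact came where predicted. I'll release, back off and move in front of the handle.

Run:
```python
from h import *
from workcell import bot
C=Rc(REST[2],np.radians(50)); n=C[:,2]; up=-C[:,0]
bot.set_gripper(.3); bot.hold(.3); print(bot.current_grip_force(),bot.current_contact_force())
p=np.array(bot.current_ee_pos()); bot.line_to(p+up*.08,max_speed=.15); bot.line_to(p+up*.08+[0,0,.12],max_speed=.25)
R=hand_tool(C,-1,.4); o=w(REST,SEAT); f=hand_tcp(C,o,R)
bot.goto(f-R[:,2]*.10+[0,0,.08],rv(R))
bot.set_gripper(.5)
bot.line_to(f-R[:,2]*.10,max_speed=.2); bot.hold(.2)
ims=[]
for k in("wrist","top"):
    c=bot.read_camera(k); np.save(f"h_{k}.npy",c,allow_pickle=True); ims.append(c["pixels"])
cv2.imwrite("pics/h.png",np.vstack([ims[0][:,:],cv2.resize(ims[1][140:250,60:206],(512,386))])[:770])
im=cv2.imread("pics/h.png"); cv2.imwrite("pics/h.png",cv2.resize(im,None,fx=.75,fy=.75))
print(bot.current_clock())
```

```text
0.0 [0.22146067 0.09852991 0.37920805]
20.375
```

View pics/h.png

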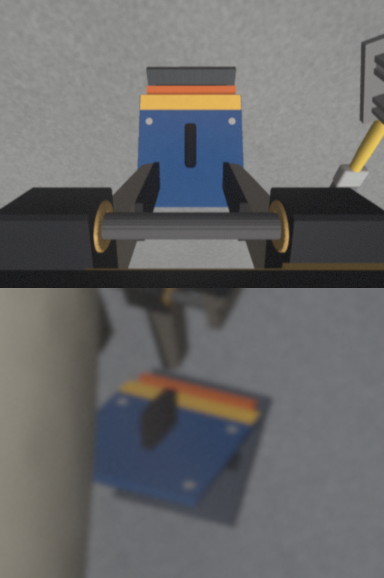

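The cover is settled on the rest, handle outward and centred between the open fingers. I'll fit its in-plane offset from the yellow stripe, then grasp.

Run:
```python
from h import *
c=np.load("h_wrist.npy",allow_pickle=True).item(); b,g,r=[c["pixels"][:,:,i].astype(int) for i in range(3)]
m=((r>150)&(g>110)&(b<110)); m[:, :170]=0; m[:,340:]=0; m[:115]=0; m[160:]=0
ys,xs=np.where(m); cnt=cv2.convexHull(np.c_[xs,ys].astype(np.int32)); q=cv2.minAreaRect(cnt); print(q)
rows=np.arange(ys.min()+3,ys.max()-2); L=np.polyfit(rows,[np.where(m[i])[0][0] for i in rows],1);Rr=np.polyfit(rows,[np.where(m[i])[0][-1] for i in rows],1)
far,near=ys.min()-.5,ys.max()+.5
pts=[(np.polyval(L,far)-.5,far),(np.polyval(Rr,far)+.5,far),(np.polyval(L,near)-.5,near),(np.polyval(Rr,near)+.5,near)]
print(np.round(pts,1))
C=Rc(REST[2],np.radians(50)); o=w(REST,SEAT)
for y in(60,-60): print(y,proj(c,[o+C@np.array([.065,y/1e3,.008])]))
print("handle",proj(c,[o+C@np.array([x,y,.042]) for x in(-.022,.022) for y in(-.006,.006)]))
k=(r<45)&(g<45)&(b<45); k[:150]=0;k[235:]=0;k[:,:225]=0;k[:,285:]=0; ys,xs=np.where(k); print("dark",xs.min(),xs.max(),ys.min(),ys.max(),np.median(xs))
```

```text
((253.5, 130.5), (31.0, 133.0), 90.0)
[[208.8 114.5]
 [298.9 114.5]
 [178.7 146.5]
 [328.7 146.5]]
60 [[187.3025158  127.47785209]]
-60 [[321.82646444 127.61187129]]
handle [[262.40703271 222.69936153]
 [246.33165762 222.67864879]
 [262.25500675 165.31452452]
 [246.64425876 165.29716181]]
dark 247 260 167 221 252.0
```

The projected model matches the image within about 1 px (handle columns 246–262, rows 165–223), so I'm grasping the handle now.

```bash
cat >> h.py <<'E'
A=.4;HH=.033
def pose(C,o):
    R=hand_tool(C,-1,A); return hand_tcp(C,o,R,h=HH),R
def unit_pose(xt,zt,pitch,y=0):
    "tongue bottom edge at (xt,y,zt) in bay_seat frame (m)"
    C=Rc(UNIT[2],pitch); return pose(C,w(UNIT,[xt,y,.055+zt])-C[:,0]*.065)
E
python3 - <<'E'
from h import *
from workcell import bot
C=Rc(REST[2],np.radians(50)); f,R=pose(C,w(REST,SEAT)); n=C[:,2]
bot.line_to(f,rv(R),max_speed=.08); print(bot.current_contact_force())
bot.set_gripper(0,45); print(bot.current_opening()*92,bot.current_grip_force(),bot.current_contact_force())
bot.line_to(f+n*.05+[0,0,.03],max_speed=.1); bot.line_to(f+n*.05+[0,0,.17],max_speed=.2)
P,Ru=unit_pose(.049,.10,.175)
bot.goto(P,rv(Ru)); bot.hold(.2)
print(bot.current_contact_force(),bot.current_opening()*92,bot.current_clock())
ims=[]
for k in("wrist","scene"):
    c=bot.read_camera(k); np.save(f"u_{k}.npy",c,allow_pickle=True); ims.append(c["pixels"])
cv2.imwrite("pics/u.png",np.hstack([cv2.resize(ims[0],(400,300)),cv2.resize(ims[1][90:255,80:300],(400,300))]))
E
```

```text
[ 0.002701   -0.00974697 -0.39689503]
11.9194979499356 44.99981224536896 [ 0.58250965  0.91898513 -1.26117867]
[ 0.61770323 -0.36480225 -3.51606851] 11.56609573148661 26.2
```

View pics/u.png

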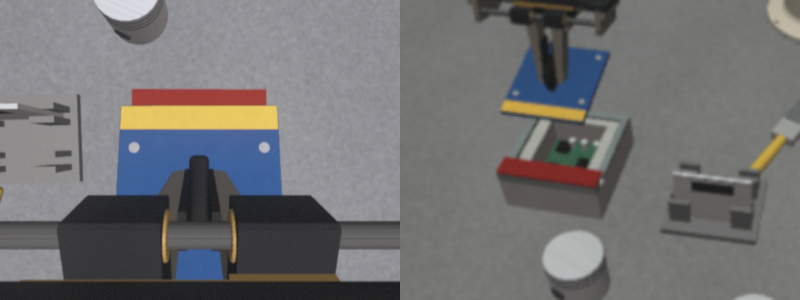

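The cover is held by the handle and centred with the lip (yellow stripe 121–278, lip 132–266, both centred near column 199). Next I'll touch the deck behind the lip, then insert.

Run:
```python
from h import *
from workcell import bot
pt=.175
def go(xt,zt,p,v=.03):
    P,R=unit_pose(xt,zt,p); bot.line_to(P,rv(R),max_speed=v)
go(.047,.012,pt,.1); bot.hold(.3)
F0=np.array(bot.current_contact_force()); ux=Rz(UNIT[2])[:,0]
dF=lambda:np.array(bot.current_contact_force())-F0
z=.012
while z>-.006:
    z-=.001; go(.047,z,pt); 
    if dF()[2]>2: break
print("deck at",z,np.round(dF(),1))
z+=.0015; go(.047,z,pt); bot.hold(.1); print("clear",np.round(dF(),1))
x=.047
while x<.071:
    x+=.001; go(x,z,pt)
    if abs(dF()@ux)>3: break
    if abs(dF()[2])>8: print("z force",x,dF()); break
print("wall at",x,np.round(dF(),1),dF()@ux,bot.current_clock())
c=bot.read_camera("scene");cv2.imwrite("pics/s5.png",cv2.resize(c["pixels"][90:255,80:300],None,fx=3,fy=3))
```

```text
deck at -0.0020000000000000035 [-2.8 -2.2  4.3]
clear [-0.3 -1.4  0.5]
wall at 0.06500000000000002 [-5.3 -1.7  3.7] -5.529244534959686 35.9833
```

Run:
```python
from h import *
from workcell import bot
def go(xt,zt,p,v=.03):
    P,R=unit_pose(xt,zt,p); bot.line_to(P,rv(R),max_speed=v)
z=-.0005; x=.064; F0=np.array([.6,-.4,-3.5])
dF=lambda:np.array(bot.current_contact_force())-F0
go(x,z,.175); print(np.round(dF(),1))
for p in np.linspace(.175,0,15)[1:]:
    go(x,z,p); f=dF(); print(round(p,3),np.round(f,1),end=' ')
    if np.linalg.norm(f)>15: print("STOP"); break
else:
    while z>-.004:
        z-=.0005; go(x,z,0); f=dF()
        if f[2]>4: break
    print("\nz",z,np.round(f,1))
print(bot.current_clock())
c=bot.read_camera("scene");cv2.imwrite("pics/s5.png",cv2.resize(c["pixels"][90:255,80:300],None,fx=3,fy=3))
```

```text
[-1.6  0.2 -0.4]
0.162 [-0.5  0.5  0.1] 0.15 [-1.7  0.3 -0. ] 0.137 [-1.4  0.3 -1.4] 0.125 [-0.4  0.3 -0.4] 0.112 [-0.6  0.4 -0.6] 0.1 [-0.5  0.5 -0.1] 0.088 [-0.4  0.3 -0.4] 0.075 [ 0.5  0.5 -0.8] 0.062 [-0.7 -0.3 -0.3] 0.05 [-0.7  0.6 -0.8] 0.038 [-0.4  1.  -0.7] 0.025 [-0.7  0.8  0.1] 0.013 [-1.5  0.7 -0.7] 0.0 [-0.8 -0.1 -0.6] 
z -0.002 [-4.4  2.3  4.5]
40.5333
```

View pics/s5.png

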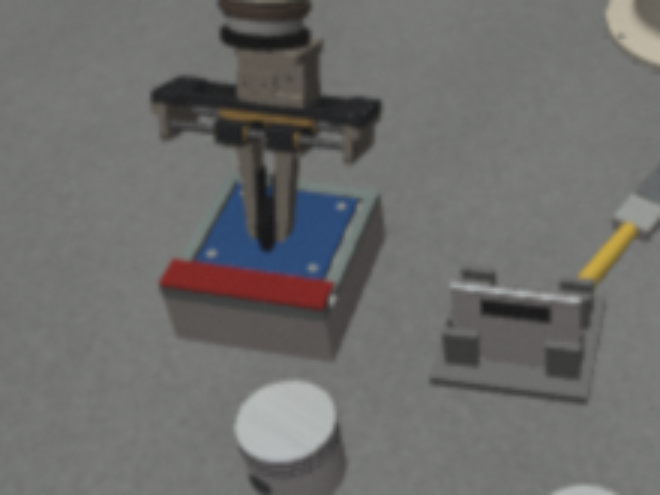

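The cover lies in the bay with its tongue under the lip, and contact came at deck height. Releasing and checking.

Run:
```python
from h import *
from workcell import bot
bot.set_gripper(.4); bot.hold(.2)
R=Ro.from_rotvec(bot.current_tool_rot()).as_matrix(); p=np.array(bot.current_ee_pos())
bot.line_to(p-R[:,2]*.12,max_speed=.12)
bot.line_to(p-R[:,2]*.12+[-.06,0,.08],max_speed=.2); bot.hold(.2)
print(bot.current_contact_force(),bot.current_grip_force(),bot.current_clock())
c=bot.read_camera("scene");t=bot.read_camera("wrist")
cv2.imwrite("pics/s6.png",np.hstack([cv2.resize(c["pixels"][130:230,120:220],(400,400),interpolation=cv2.INTER_CUBIC),cv2.resize(t["pixels"],(400,400))]))
C=Rc(UNIT[2],0);o=w(UNIT,[0,0,.055])
print(np.round(proj(t,[o+C@np.array([x,y,.042]) for x in(-.022,.022) for y in(-.006,.006)])).tolist(),np.round(proj(t,[o+C@np.array([-.065,y,.008]) for y in(-.06,.06)])).tolist())
```

```text
[-0.44275805 -0.2922892   0.56553231] 0.0 43.325
[[269.0, 165.0], [257.0, 165.0], [268.0, 125.0], [257.0, 125.0]] [[315.0, 209.0], [210.0, 208.0]]
```

View pics/s6.png

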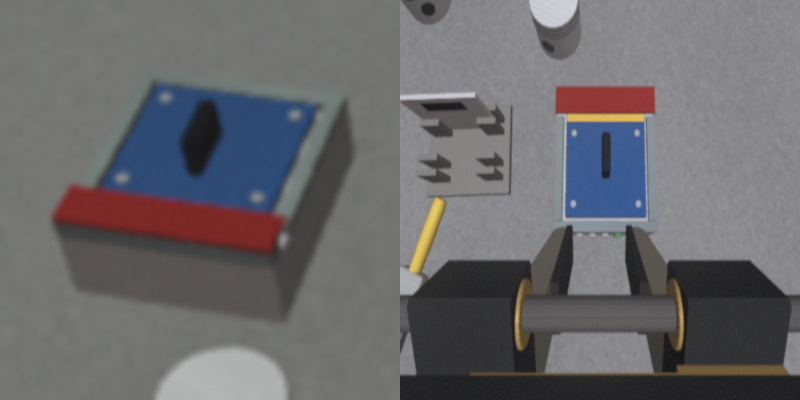

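The cover is flat and centred behind the ridge. Its rear edge is at row 209, as predicted, and the fingers are clear.

```bash
python3 -c "
from workcell import bot
print(bot.job_done())"
```

```text
the job is handed in; nothing more can be done
None
```

The cover was leaned on the rest and let go, then hooked under the red lip and lowered; the last pictures show it flat and home over the bay. I saw no sign that the bystanders had moved and handed the job in at about 43 s of the 69 s limit, though the interface returned no verdict.

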